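# Seat the gear's retaining clip

## Task

Lock the gear on its shaft in the opened gearbox: take the larger of the two open steel clips by its upturned tab and push it sideways, mouth first, into the shaft's groove just above the gear, until it snaps fully home around the shaft and lies flat there. Feel for the gear face, as spacers of unknown thickness lie under it, and push gently: never press on the gearbox, gear or shaft with more than 20 N. Let go of the clip and leave the other loose things where they are.

Things in the scene. Friction and masses are not known exactly. Their poses are not given: they have to be found in the camera images.
- clip_tab (a point): Centre of the upturned tab of the larger clip (dark steel, 73 g), which lies flat on the bench, its underside 12.5 mm below this point. x points from tab to open mouth, z up. The tab is an upright block 12 mm wide (y), 12 mm thick (x), 25 mm tall from the clip's underside. Grip it with finger tips at least 6 mm above the underside, or they strike the gear later.
- clip_bore (a point): Centre of the clip's bore, which ends on the shaft axis; 34 mm ahead (+x) of the tab, half-way up the flat 5 mm thick, 36 mm wide C. Mouth 12 mm wide, facing +x, arm tips 12 mm ahead of here. The sprung arms spread about 2 mm each to pass the groove's 16 mm greased core: about 5 to 9 N of push, falling as it snaps home; then the rigid back stops it.
- shaft_axis (a point): Point fixed on the vertical gear shaft's axis, 42 mm above the bench; z up, +y towards the motor, +x across the gearbox, away from the robot. The flat upper face of the gear (60 mm disc on the shaft) lies 0 to 25 mm above this point, by the spacers under it: not measured, fixed. The groove starts at that face: 16 mm core, 6.5 mm high; above it the shaft is 24 mm thick, 26 mm long.
- gearbox: Blue open shell fixed to the bench, origin on the shaft axis at bench level, axes as shaft_axis. 92 mm in x, in y from -47 to +203 mm, walls 28 mm high; a motor 45 mm high lies from y = 85 mm on. The clip can come from -x, +x or -y; pushing it along +x is easy. The 5 mm clip slides in flat along the gear face, 1.5 mm to spare above; the arms cannot pass the 24 mm shaft.
- small_clip: Bystander: a smaller open clip of the same shape, rigid, 23 mm wide, 5 mm thick, with a 16 mm tall tab; origin at its bore centre, underside. Does not fit the shaft.
- washer: Bystander: flat steel washer, 42 mm outside, 25 mm bore, 5 mm thick; origin at the centre of its underside.
- pinion: Bystander: small steel pinion, about 35 mm over the teeth, 22 mm high, standing on the bench; origin at the centre of its underside.
- screwdriver: Bystander: screwdriver, 200 mm long, lying beyond the gearbox; its origin is at its underside, x axis towards the blade.
There are look-alikes about, which are no part of the job. Leave any pink, purple or red look-alike of the part that bears clip_tab alone.

How it is judged:
By the outcome, as a careful person would: the job done as asked, in the order asked, and still so for the second after the job is handed in, with the robot touching nothing.
It also fails if it takes over 46 s, if anything falls off the work surface, if the arm or the gripper's body presses on something with over 40 N, if the wrist force passes 120 N, or if a joint passes its speed limit or range.

## Robot

A 6-joint arm with a two-finger parallel gripper is mounted at the origin on the work surface. World frame = base frame: x ahead of the robot, y to its left, z up, the work surface at z = 0. Lengths are in m, angles in rad, forces in N, time in s.
With the tool pointing down it reaches from about 0.35 to 0.925 m from the base axis. Payload 6.4 kg.
Tool frame: the origin (TCP) lies between the finger pads; the fingertips stand 17 mm ahead of it and the grasp point (between the pads) lies 2 mm behind it; z points along the fingers, y is the direction in which the jaws open and shut (so a half turn about z gives the same grasp; the last joint's range is limited). The gripper opens to 94 mm and grips with 3 to 60 N. Pads are 16 mm wide; open, the fingers measure 119 mm over their backs; the gripper's body (75 mm by 177 mm) begins 78 mm behind the grasp point.
Start: joints at [0.978, 0.245, 1.558, -0, 1.339, -0.174], TCP at [0.264, 0.594, 0.222] pointing down, gripper open.
Joint ranges: [-3.13, 3.13], [-1.02, 2.26], [0.13, 2.54], [-0.95, 4.09], [0.21, 2.88], [-2.74, 2.74]. Speed limits (rad/s): [2.57, 2.57, 3.14, 3.14, 3.14, 3.14].

## Interface

Orientations are given as a unit quaternion [w, x, y, z].
In Python, from workcell import arm, fingers, viewer gives the robot as it stands. Calls block until the motion is done:
- arm.move_to(position, orientation): joint-space move of the TCP to a pose.
- arm.servo_line(position, frame=None, max_speed=0.15, max_force=None): straight line of the TCP; frame=None keeps the orientation; max_speed is the mean speed in m/s. With max_force (N) it stops when the force on the tool has changed by that much, and returns True; else False.
- arm.set_joints(angles): joint-space move.
- fingers.set_gripper(opening, newtons=None): finger opening in m; newtons is the grip in N (None keeps the last); returns when the fingers have stopped.
- arm.wait(seconds).
- arm.ik(position, orientation): joint angles nearest the present ones, or None.
- arm.read_state(): the state.
- viewer.grab_frame(name): name is "side" or "top" or "wrist"; returns a dict with "pixels" (480x640x3 uint8, red, green, blue), "depth" (480x640 float32, m along the optical axis (not along the pixel's ray), 0 where there is no reading), "fx", "fy", "cx", "cy" (pixels), "position" and "attitude" of the camera in the world. Camera axes: x right, y up, looking along -z (the intrinsics and any distortion apply to the point x, -y, -z); pixel columns grow to the right and rows downward; lengths in m; the calibration is good to about 2 mm. The wrist camera is an equidistant fisheye: a pixel r from the principal point sees the ray r / f radians off the axis. A picture is of the moment at which its call begins.
A pose or a line that the arm cannot do raises arm.MotionError and nothing moves.
- arm.finish_job(): hands the job in, once; it reports no verdict.
The state is a dict: "clock": time; "joint_positions": joint angles; "joint_velocities": joint speeds; "effort": joint torques, N m; "eef_pos": TCP position; "eef_rot": TCP orientation; "ft_force": force on the tool from outside, world axes, zero at the start; "ft_torque": the same for the moment, N m; "opening": finger opening in m.
Only numpy, scipy, OpenCV 4.12 (cv2) and the standard library are available. Lean on these libraries where they do the work, as an engineer would, in place of code of your own. Each camera call takes 0.05 s, during which the arm holds its last target. There are 200 camera calls.

## Working session

There is one attempt and no reset: what is moved stays moved. The work goes in short steps, each a Python script; the robot and the scene stay as the last script left them, time stands still between calls to the robot, and variables do not carry over. Pictures are saved under pics/ and viewed, about 8 in all and at most 12, crops included, and the job is handed in when it is done.

```bash
mkdir -p pics; ls; cat > h.py <<'E'
import numpy as np, cv2, pickle
from scipy.spatial.transform import Rotation as R
def rot(q): return R.from_quat([q[1],q[2],q[3],q[0]])
def ray(f,u,v,wrist=False):
    x=(u-f["cx"])/f["fx"]; y=(v-f["cy"])/f["fy"]
    if wrist:
        r=np.hypot(x,y); s=np.sin(r)/r if r>1e-9 else 1
        d=np.array([x*s,y*s,np.cos(r)])
    else: d=np.array([x,y,1.])
    d=d*[1,-1,-1]
    a=np.array(f["attitude"]); 
    M=rot(a).as_matrix() if a.size==4 else a
    return np.array(f["position"]),M@d
def plane(f,u,v,z,wrist=False):
    p,d=ray(f,u,v,wrist); return p+d*(z-p[2])/d[2]
def tri(a,b):
    (p,d),(q,e)=a,b; d=d/np.linalg.norm(d);e=e/np.linalg.norm(e)
    s=np.linalg.lstsq(np.c_[d,-e],q-p,rcond=None)[0]
    A,B=p+s[0]*d,q+s[1]*e; return (A+B)/2,np.linalg.norm(A-B)
def depthpt(f,u,v):
    p,d=ray(f,u,v); return p+d*f["depth"][int(v),int(u)]
def grab(name,tag):
    from workcell import viewer
    f=viewer.grab_frame(name); pickle.dump(f,open(tag+".pkl","wb")); cv2.imwrite(f"pics/{tag}.png",f["pixels"][:,:,::-1]); return f
def load(tag): return pickle.load(open(tag+".pkl","rb"))
E
python3 - <<'E'
from h import *
from workcell import arm
for n in("top","side","wrist"):
    f=grab(n,n+"0"); print(n,f["fx"],f["cx"],f["cy"],f["position"],f["attitude"],[k for k in f])
print(arm.read_state())
E
```

```text
pics
top 454.44294690972737 319.29506441860127 241.3654864786934 [ 0.48832573 -0.09470334  0.74550617] [-0.70564648 -0.03392853  0.03679526  0.70679417] ['pixels', 'depth', 'fx', 'fy', 'cx', 'cy', 'position', 'attitude']
side 438.53136392689873 326.26073233819676 236.64618713135764 [ 0.25240332 -0.54517933  0.42653303] [ 0.85313847  0.44688646 -0.13251521 -0.23427967] ['pixels', 'depth', 'fx', 'fy', 'cx', 'cy', 'position', 'attitude']
wrist 371.64829954431775 320.0999705071864 238.23473903065124 [0.19994693 0.62350602 0.3827675 ] [ 0.83236973 -0.10260807 -0.06581619  0.54064816] ['pixels', 'depth', 'fx', 'fy', 'cx', 'cy', 'position', 'attitude']
{'clock': 0.15, 'joint_positions': array([ 9.77889326e-01,  2.45641857e-01,  1.55866782e+00, -2.68394492e-06,
        1.33869523e+00, -1.74095288e-01]), 'joint_velocities': array([ 0.00018538, -0.00267355, -0.00346168, -0.00016921, -0.00129232,
       -0.00315165]), 'effort': array([-1.54446416e-04, -4.16263175e+01, -3.14982855e+01,  6.84639579e-02,
        3.15870903e-02, -5.90368245e-05]), 'eef_pos': array([0.2641    , 0.59348243, 0.22164159]), 'eef_rot': array([-2.63000847e-04,  2.07878418e-01,  9.78154418e-01, -6.55324025e-04]), 'ft_force': array([0.30316257, 0.17704275, 0.32602901]), 'ft_torque': array([0.01184432, 0.02573134, 0.06447438]), 'opening': 0.0938767211308531}
```

View pics/top0.png

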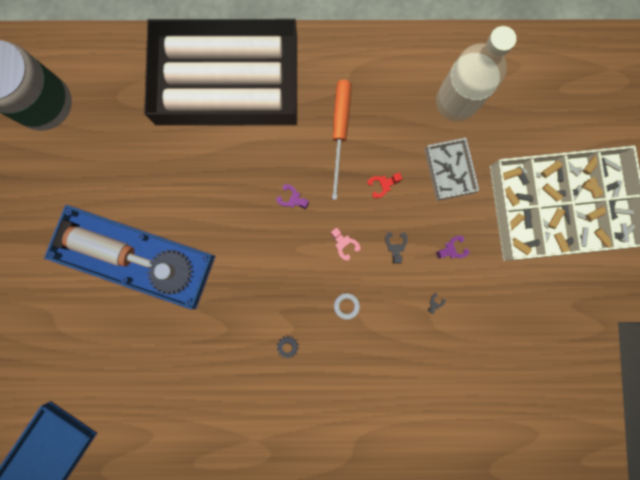

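View pics/side0.png

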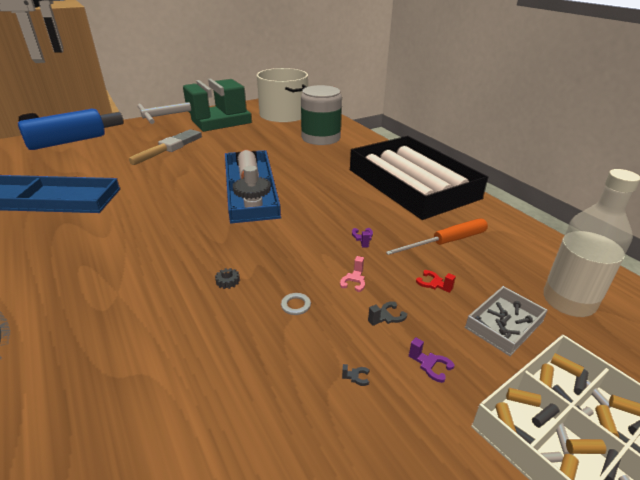

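Candidates, top view: dark steel (396,247) and a smaller dark one (436,302), plus pink (345,243), purple (292,196) and (453,247), and red (385,185). The dark one at (396,247) fits because it is the larger of the two steel clips. I'll confirm that in a crop and measure.

```bash
python3 - <<'E'
from h import *
t=load("top0");s=load("side0")
A=cv2.resize(t["pixels"][225:320,375:470],(400,400),interpolation=cv2.INTER_CUBIC)
B=cv2.resize(t["pixels"][220:315,130:225],(400,400),interpolation=cv2.INTER_CUBIC)
C=cv2.resize(s["pixels"][285:395,330:440],(400,200)) if 0 else None
cv2.imwrite("pics/crop1.png",np.hstack([A,B])[:,:,::-1])
def dark(f,r0,r1,c0,c1,tag):
    im=f["pixels"].astype(int); m=((im.max(2)<95)&(im.max(2)-im.min(2)<28)).astype(np.uint8); M=np.zeros_like(m);M[r0:r1,c0:c1]=m[r0:r1,c0:c1]
    n,l,st,ce=cv2.connectedComponentsWithStats(M)
    for i in range(1,n):
        if st[i,4]>40:
            v,u=np.where(l==i); P=np.array([depthpt(f,a,b) for a,b in zip(u,v)])
            print(tag,st[i],ce[i].round(1),P.mean(0).round(4),"z",np.percentile(P[:,2],[5,50,95]).round(4)); 
            pr=P[P[:,2]>.014]; lo=P[(P[:,2]<.012)]
            if len(pr): print("  tab pts",len(pr),pr.mean(0).round(4),"flat",len(lo),lo.mean(0).round(4))
dark(t,225,320,375,470,"top");dark(s,285,395,330,412,"side")
for f,n,box in((t,"top",(225,315,130,215)),(s,"side",(145,220,225,280))):
    r0,r1,c0,c1=box; P=np.array([[*depthpt(f,u,v),u,v] for v in range(r0,r1) for u in range(c0,c1)])
    h=np.histogram(P[:,2],bins=np.arange(0,.12,.004)); print(n,h[0])
    for a,b in((.08,.11),(.07,.08),(.055,.07),(.045,.055)):
        q=P[(P[:,2]>a)&(P[:,2]<b)]
        if len(q): print(a,b,len(q),q.mean(0).round(4),q.std(0).round(4))
E
```

```text
top [386 233  21  30 241] [395.8 247.9] [ 0.5513 -0.2217  0.0129] z [0.0042 0.0063 0.0265]
  tab pts 48 [ 0.5315 -0.2184  0.0403] flat 191 [ 0.5564 -0.2225  0.006 ]
top [429 294  15  19  97] [434.1 304. ] [ 0.4607 -0.2825  0.0079] z [0.0042 0.0063 0.0175]
  tab pts 16 [ 0.4516 -0.2756  0.0171] flat 80 [ 0.4626 -0.2841  0.0059]
side [368 302  39  23 497] [384.2 314. ] [ 0.5447 -0.2259  0.0116] z [0.0028 0.0063 0.0259]
  tab pts 124 [ 0.5245 -0.2289  0.0287] flat 357 [ 0.5525 -0.2248  0.0056]
side [343 365  26  21 293] [355.4 374.7] [ 0.4575 -0.2853  0.0079] z [0.0022 0.0057 0.0165]
  tab pts 26 [ 0.4406 -0.2864  0.0322] flat 260 [ 0.4595 -0.2854  0.0053]
top [2169 1710  109   70   69   72  386  534   67   18   53   62 1007  110
    4   14   11   18   11   14  171   38    0    0    0    0    0    0
    0]
0.08 0.11 209 [5.119000e-01 1.307000e-01 8.290000e-02 1.624067e+02 2.709904e+02] [5.9000e-03 5.9000e-03 1.2000e-03 4.1263e+00 4.0770e+00]
0.07 0.08 34 [5.106000e-01 1.227000e-01 7.460000e-02 1.697353e+02 2.720882e+02] [6.6000e-03 3.3000e-03 2.9000e-03 2.5124e+00 4.5138e+00]
0.055 0.07
[... 254 characters left out ...]
06e+01 1.18599e+01]
side [824 681 170 161 181 211 253 459  47  58 156 214 389  59  10  25  30  30
  30  24  59  21   0   0   0   0   0   0   0]
0.08 0.11 80 [5.098000e-01 1.294000e-01 8.320000e-02 2.501500e+02 1.688375e+02] [5.9000e-03 6.4000e-03 1.1000e-03 3.4572e+00 1.8469e+00]
0.07 0.08 69 [5.078000e-01 1.251000e-01 7.490000e-02 2.503913e+02 1.742754e+02] [6.7000e-03 3.9000e-03 2.8000e-03 3.9935e+00 1.6320e+00]
0.055 0.07 83 [5.080000e-01 1.247000e-01 6.400000e-02 2.511205e+02 1.798313e+02] [6.4000e-03 3.8000e-03 3.8000e-03 3.8446e+00 2.0348e+00]
0.045 0.055 601 [5.150000e-01 1.464000e-01 4.980000e-02 2.506656e+02 1.818469e+02] [2.43000e-02 5.24000e-02 2.30000e-03 9.70820e+00 1.19178e+01]
```

View pics/crop1.png

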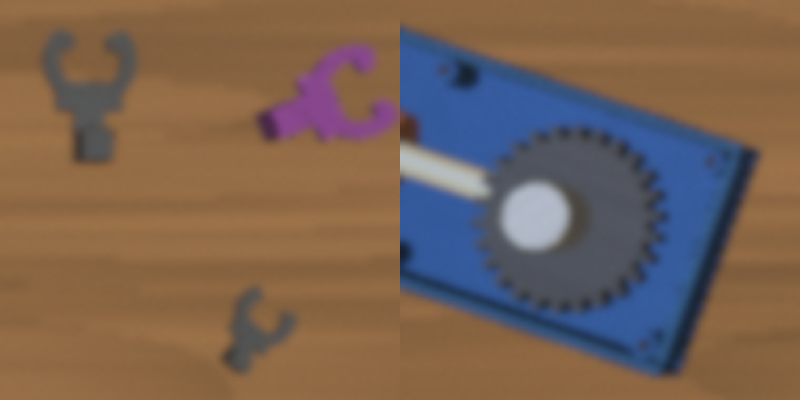

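The crop confirms it: the big dark clip is at (396,247) with its tab down at (396,260) and mouth up. Depth puts the gear face at z≈0.050 and the shaft top at 0.083, at about (0.511, 0.130). Next I'll take wrist looks over the shaft and then the clip.

```bash
cat >> h.py <<'E'
def down(th): return [0,np.cos(th/2),np.sin(th/2),0]
E
python3 - <<'E'
from h import *
from workcell import arm
t=load("top0")
# gearbox heading from blue mask min-area rect corners on rim height
im=cv2.cvtColor(t["pixels"],cv2.COLOR_RGB2HSV); m=cv2.inRange(im,(100,120,50),(130,255,255)); m[:190]=0;m[320:]=0;m[:,230:]=0
c=max(cv2.findContours(m,0,1)[0],key=cv2.contourArea); b=cv2.boxPoints(cv2.minAreaRect(c)); P=np.array([plane(t,*p,.028) for p in b]);print(P.round(4))
E_=[P[(i+1)%4]-P[i] for i in range(4)]; L=max(E_,key=np.linalg.norm); L=L*np.sign(L[1]); th=np.arctan2(L[1],L[0])-np.pi/2; print("gb yaw deg",np.degrees(th),[np.linalg.norm(e).round(3) for e in E_])
S=np.array([.511,.130]); d=np.array([np.cos(th),np.sin(th)])
print(arm.ik([*(S-.08*d),.20],down(th)))
arm.move_to([*(S-.08*d),.20],down(th)); f=grab("wrist","ws1"); print(f["position"],arm.read_state()["clock"])
arm.move_to([.49,-.222,.17],down(0)); f=grab("wrist","wc1"); s=arm.read_state(); print(f["position"],s["clock"],s["joint_positions"].round(2),s["ft_force"])
cv2.imwrite("pics/w1.png",np.hstack([cv2.resize(load(k)["pixels"],(400,300),interpolation=cv2.INTER_AREA) for k in("ws1","wc1")])[:,:,::-1])
E
```

```text
[[0.535  0.335  0.028 ]
 [0.6205 0.3107 0.028 ]
 [0.5378 0.0707 0.028 ]
 [0.4541 0.0977 0.028 ]]
gb yaw deg -19.02292429047002 [np.float64(0.089), np.float64(0.254), np.float64(0.088), np.float64(0.251)]
[ 9.82874578e-02 -1.89182656e-01  2.04369545e+00 -4.44089210e-16
  1.28707986e+00  2.00109645e+00]
[0.50151781 0.13496827 0.36143294] 2.0833
[ 0.56013566 -0.21979047  0.3312909 ] 3.5583 [-0.63  0.04  1.89  0.    1.22  0.93] [ 0.40939038 -0.24182188 -0.11192321]
```

View pics/w1.png

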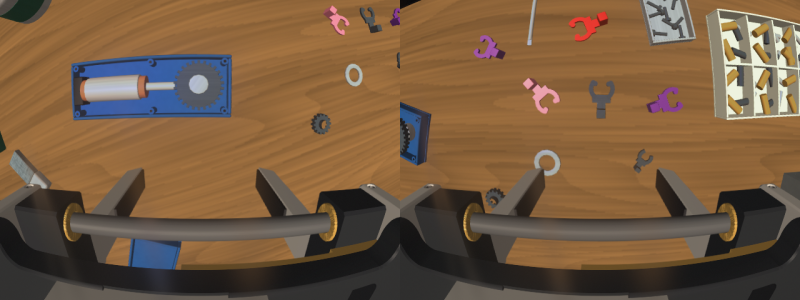

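Left: the shaft top is near (197,84) half-scale, with the gearbox axis-aligned in view. Right: the clip is at (600,98) with its tab at the bottom and mouth up. I'll measure both from the wrist frames.

```bash
cat >> h.py <<'E'
def wdepth(f,u,v):
    p,d=ray(f,u,v,True); r=np.hypot((u-f["cx"])/f["fx"],(v-f["cy"])/f["fy"]); return p+d/np.cos(r)*f["depth"][int(v),int(u)]
def blob(m,u0,v0):
    n,l,st,ce=cv2.connectedComponentsWithStats(m.astype(np.uint8)); k=l[v0-6:v0+7,u0-6:u0+7]; k=np.bincount(k[k>0]).argmax(); return l==k
E
python3 - <<'E'
from h import *
f=load("ws1");t=load("top0");s=load("side0")
def bright(f,u,v):
    im=f["pixels"].astype(int); return blob((im.min(2)>130)&(im.max(2)-im.min(2)<45),u,v)
m=bright(f,317,134); v,u=np.where(m); P=np.array([wdepth(f,a,b) for a,b in zip(u,v)]); print("shaft blob",len(u),u.mean(),v.mean(),"z",np.percentile(P[:,2],[10,50,90]).round(4))
q=P[:,2]>np.median(P[:,2])-.004; (c0,c1),rad=cv2.minEnclosingCircle(np.c_[u,v][q].astype(np.float32)); print(c0,c1,rad,plane(f,c0,c1,.0825,True).round(4),plane(f,u[q].mean(),v[q].mean(),.0825,True).round(4))
print("tri top",tri(ray(f,u[q].mean(),v[q].mean(),True),ray(t,162.4,271)))
print("tri side",tri(ray(f,u[q].mean(),v[q].mean(),True),ray(s,250.15,168.8)))
g=np.array([wdepth(f,a,b) for b in range(100,175) for a in range(275,360)]); h=g[(g[:,2]>.046)&(g[:,2]<.056)]; print("gear",len(h),np.median(h,0).round(4),((h.max(0)+h.min(0))/2).round(4))
f=load("wc1"); im=f["pixels"].astype(int); m=blob((im.max(2)<110)&(im.max(2)-im.min(2)<28),320,157); v,u=np.where(m)
P=np.array([wdepth(f,a,b) for a,b in zip(u,v)]); print("clip",len(u),u.min(),u.max(),v.min(),v.max(),np.percentile(P[:,2],[5,50,95]).round(4))
tb=P[P[:,2]>.021]; tp=(P[:,2]>.021); print("tab top",len(tb),((tb.max(0)+tb.min(0))/2).round(4),tb.mean(0).round(4),np.ptp(tb,axis=0).round(4))
tu,tv=u[tp].mean(),v[tp].mean(); print("tab px",tu,tv,plane(f,tu,tv,.025,True).round(4))
fl=np.array([plane(f,a,b,.005,True) for a,b in zip(u,v)]); lo=P[:,2]<.008; fl=fl[lo][:,:2]; print("flat",len(fl),fl.min(0).round(4),fl.max(0).round(4))
np.save("fl.npy",fl)
c=fl[fl[:,0]>fl[:,0].max()-.03]
from scipy.optimize import least_squares
# outer circle: hull points of C
h=cv2.convexHull((c*1e4).astype(np.float32))[:,0]/1e4; ctr=h.mean(0)
r=least_squares(lambda p:np.hypot(h[:,0]-p[0],h[:,1]-p[1])-p[2],[*ctr,.018],loss="soft_l1",f_scale=.0005); print("bore fit",r.x)
cv2.imwrite("pics/w2.png",cv2.resize(f["pixels"][110:210,270:370],(600,600),interpolation=cv2.INTER_CUBIC)[:,:,::-1])
for a,b,w in(("top0",(396,260),0),):
    T=load(a); im=T["pixels"].astype(int); m2=blob((im.max(2)<95)&(im.max(2)-im.min(2)<28),395,247); vv,uu=np.where(m2); D=np.array([depthpt(T,x,y) for x,y in zip(uu,vv)]); k=(D[:,2]>.021)&(D[:,2]<.03); print("top tab",k.sum(),uu[k].mean(),vv[k].mean(),tri(ray(f,tu,tv,True),ray(T,uu[k].mean(),vv[k].mean())))
E
```

```text
shaft blob 731 317.15047879616964 134.3269493844049 z [0.0804 0.0814 0.0824]
317.23077392578125 134.23077392578125 15.343315124511719 [0.5114 0.134  0.0825] [0.5114 0.1339 0.0825]
tri top (array([0.51193238, 0.13389654, 0.0735955 ]), np.float64(0.0005364032611593414))
tri side (array([0.51147911, 0.13389662, 0.08101441]), np.float64(0.00016290439577940356))
gear 3711 [0.5105 0.1343 0.0489] [0.5111 0.1342 0.0491]
clip 1075 302 343 128 188 [0.0028 0.0042 0.0243]
tab top 189 [ 0.5431 -0.2208  0.1765] [ 0.532  -0.2206  0.0271] [0.034  0.0108 0.3095]
tab px 321.4391534391534 181.04232804232805 [ 0.5321 -0.2207  0.025 ]
flat 874 [ 0.5374 -0.2395] [ 0.577  -0.2038]
bore fit [ 0.56399626 -0.22158977  0.01798341]
top tab 46 397.0652173913044 259.0 (array([ 0.53225958, -0.22076262,  0.02705161]), np.float64(0.00014032265595108426))
```

View pics/w2.png

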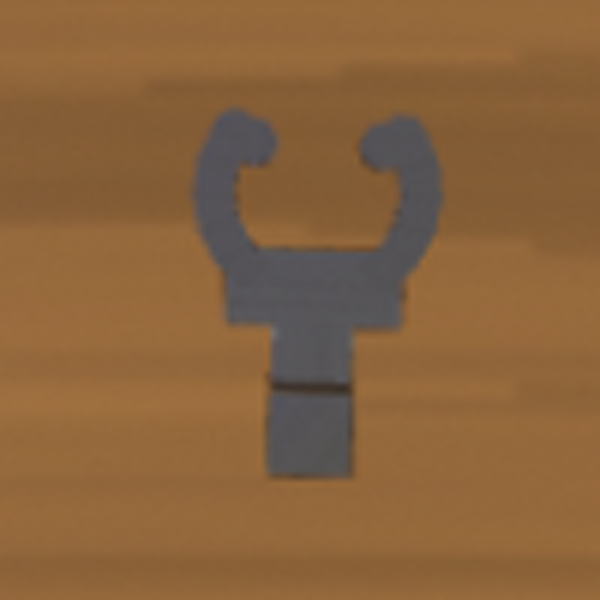

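The clip tab is at (0.532, -0.2207) with yaw about -2°. For shaft y, the top and side views give ~0.131 and the wrist 0.134. I'll resolve that at standoff, with the clip and shaft in one frame. Grasping now.

```bash
python3 - <<'E'
from h import *
from workcell import arm,fingers
th=np.radians(-2); q=down(th); X=[.5322,-.2207]
fingers.set_gripper(.036,40)
arm.move_to([*X,.10],q); print(arm.servo_line([*X,.0235],max_speed=.08,max_force=8))
s=arm.read_state(); print(s["eef_pos"],s["ft_force"])
fingers.set_gripper(0,40); s=arm.read_state(); print("open",s["opening"],s["ft_force"],s["clock"])
arm.servo_line([*X,.12],max_speed=.12); print(arm.read_state()["opening"],arm.read_state()["ft_force"])
th=np.radians(-19); d=np.array([np.cos(th),np.sin(th)]); S=np.array([.5112,.1318])
b=S-.034*d-.050*d
arm.move_to([*b,.115],down(th)); f=grab("wrist","wst"); t=grab("side","sst"); s=arm.read_state(); print(s["eef_pos"],s["ft_force"],s["clock"],s["joint_positions"].round(2))
cv2.imwrite("pics/st.png",np.hstack([cv2.resize(f["pixels"][60:300,170:470],(450,360)),cv2.resize(t["pixels"][110:235,200:325],(350,360),interpolation=cv2.INTER_CUBIC)[:,:350]])[:,:,::-1])
E
```

```text
False
[ 0.53268226 -0.22099228  0.02409969] [-0.45924446  0.01330881  0.79426722]
open 0.011533324481736197 [ 0.08083773 -0.50206866  1.50102137] 6.5917
0.011346382721080236 [-0.00941871 -0.01461587 -1.31791062]
[0.43242946 0.15848648 0.11512374] [-0.06294102  0.48542672 -1.23581203] 9.1083 [ 0.1  -0.08  2.11 -0.    1.11  2.01]
```

View pics/st.png

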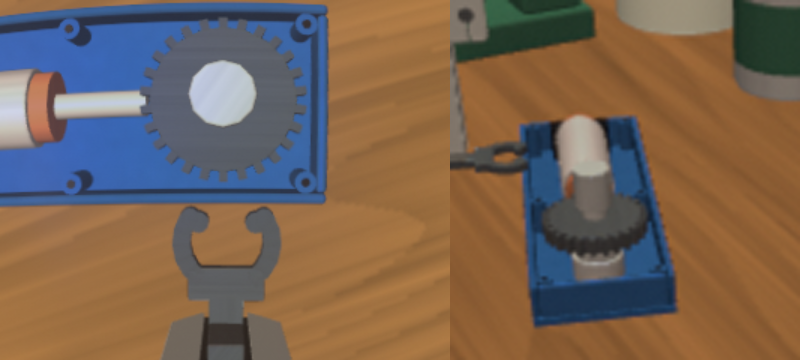

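Clip held (opening 11.3 mm), mouth facing the shaft: bore at about (226,240) in the crop, shaft top at about (222,93). I'll measure the lateral offset in this single frame, where the calibration error is common to both.

```bash
python3 - <<'E'
from h import *
from scipy.optimize import least_squares
f=load("wst"); th=np.radians(-19); d=np.array([np.cos(th),np.sin(th)]); n=np.array([-d[1],d[0]]); T=np.array([.43243,.15849])
im=f["pixels"].astype(int)
m=blob((im.min(2)>120)&(im.max(2)-im.min(2)<45),318,122); v,u=np.where(m); P=np.array([wdepth(f,a,b) for a,b in zip(u,v)]); q=P[:,2]>.077
print("shaft",q.sum(),np.median(P[q,2]),u[q].mean(),v[q].mean())
(c0,c1),r=cv2.minEnclosingCircle(np.c_[u,v][q].astype(np.float32)); print(c0,c1,r)
for a,b in((c0,c1),(u[q].mean(),v[q].mean())):
    S=plane(f,a,b,.0822,True); print("S",S.round(4),"along,lat from TCP",((S[:2]-T)@d).round(4),((S[:2]-T)@n).round(4))
m=blob((im.max(2)<125)&(im.max(2)-im.min(2)<25),318,250); v,u=np.where(m); k=(v<258); P=np.array([wdepth(f,a,b) for a,b in zip(u[k],v[k])]); print("clip px",k.sum(),u[k].min(),u[k].max(),v[k].min(),"z",np.percentile(P[:,2],[10,50,90]).round(4))
k&=np.r_[True]; W=np.array([plane(f,a,b,.096,True)[:2]-T for a,b in zip(u,v)]); A=np.c_[W@d,W@n]; 
tip=A[:,0].max(); print("tip along",tip)
for lo in np.arange(tip-.05,tip,.003):
    s=A[(A[:,0]>lo)&(A[:,0]<=lo+.003)]
    if len(s): 
        y=np.sort(s[:,1]); g=np.diff(y); i=g.argmax() if len(g) else 0
        print(lo.round(4),"lat",y[0].round(4),y[-1].round(4),"mid",((y[0]+y[-1])/2).round(4), "gap" ,(g[i].round(4),((y[i]+y[i+1])/2).round(4)) if g[i]>.003 else "")
E
```

```text
shaft 1541 0.0814380090684767 317.9325113562622 121.79883192731992
317.67364501953125 121.95337677001953 22.673768997192383
S [0.5113 0.1341 0.0822] along,lat from TCP 0.0825 0.0026
S [0.5113 0.1339 0.0822] along,lat from TCP 0.0826 0.0025
clip px 2279 285 356 198 z [0.0944 0.0953 0.0961]
tip along 0.04449260850304296
-0.0055 lat -0.0196 0.2278 mid 0.1041 gap (np.float64(0.2025), np.float64(0.1237))
-0.0025 lat -0.0189 0.0218 mid 0.0015 gap 
0.0005 lat -0.0178 0.0207 mid 0.0015 gap 
0.0035 lat -0.0172 0.0201 mid 0.0015 gap 
0.0065 lat -0.0098 0.0122 mid 0.0012 gap 
0.0095 lat -0.0042 0.0066 mid 0.0012 gap 
0.0125 lat -0.0113 0.0137 mid 0.0012 gap 
0.0155 lat -0.0112 0.0136 mid 0.0012 gap 
0.0185 lat -0.0126 0.0145 mid 0.0009 gap 
0.0215 lat -0.0146 0.0165 mid 0.0009 gap 
0.0245 lat -0.0156 0.0179 mid 0.0012 gap 
0.0275 lat -0.0165 0.0184 mid 0.001 gap (np.float64(0.0214), np.float64(0.0012))
0.0305 lat -0.0165 0.0188 mid 0.0012 gap (np.float64(0.0238), np.float64(0.001))
0.0335 lat -0.0164 0.0188 mid 0.0012 gap (np.float64(0.0197), np.float64(0.0029))
0.0365 lat -0.0159 0.0182 mid 0.0012 gap (np.float64(0.0128), np.float64(0.0009))
0.0395 lat -0.0148 0.0172 mid 0.0012 gap (np.float64(0.0128), np.float64(0.0009))
0.0425 lat -0.0138 0.0157 mid 0.0009 gap (np.float64(0.0157), np.float64(0.0009))
```

Clip midline is at +1.15 mm and the shaft at +2.55 mm in the same frame, so I'll shift 1.4 mm sideways. The bore-to-axis travel is about 50 mm. Now I'll feel for the gear face with the arm tips over the gear, short of the shaft.

```bash
cat >> h.py <<'E'
TH=np.radians(-19); D=np.array([np.cos(TH),np.sin(TH)]); N=np.array([-D[1],D[0]])
HOME=np.array([.43243,.15849])+.050*D+.0014*N
def rel(p): w=np.array(p[:2])-HOME; return (w@D*1e3).round(2),(w@N*1e3).round(2),round(p[2]*1e3,2)
E
python3 - <<'E'
from h import *
from workcell import arm
g=HOME-.027*D
arm.servo_line([*(HOME-.05*D),.115],max_speed=.1); arm.servo_line([*g,.095],max_speed=.08); arm.servo_line([*g,.080],max_speed=.03)
arm.wait(.3); s=arm.read_state(); print("cmd rel",rel([*g,.08]),"act",rel(s["eef_pos"]),s["ft_force"])
f0=s["ft_force"]
print(arm.servo_line([*g,.066],max_speed=.012,max_force=3)); s=arm.read_state(); print(rel(s["eef_pos"]),s["ft_force"]-f0,s["opening"],s["clock"])
arm.wait(.3); s=arm.read_state(); print(rel(s["eef_pos"]),s["ft_force"]-f0,s["eef_rot"])
grab("side","s2")
E
```

```text
cmd rel (np.float64(-27.0), np.float64(-0.0), 80.0) act (np.float64(-26.91), np.float64(0.05), np.float64(80.13)) [-0.15402903  0.56903401 -1.43316256]
True
(np.float64(-26.93), np.float64(0.04), np.float64(73.37)) [-1.20371442 -0.71339674  4.75452671] 0.011563740379979488 11.5083
(np.float64(-27.03), np.float64(-0.03), np.float64(73.21)) [ 0.21359705 -0.39181085  5.57283806] [-7.75403314e-06  9.86283261e-01 -1.65061581e-01  6.12828821e-05]
```

The face was felt at TCP z≈73.3 mm, so the face is at about 49.2 mm, agreeing with depth. I'll rise to mid-slack and push in gently.

```bash
python3 - <<'E'
from h import *
from workcell import arm
z=.0740
arm.servo_line([*(HOME-.027*D),z],max_speed=.01); arm.wait(.2); s=arm.read_state(); f0=s["ft_force"]; print(rel(s["eef_pos"]),f0)
for a in (-.018,-.012,-.009,-.006,-.003,0,.0015):
    r=arm.servo_line([*(HOME+a*D),z],max_speed=.02,max_force=13); s=arm.read_state(); F=s["ft_force"]-f0
    print(a,r,rel(s["eef_pos"]),"F along,lat,z",(F[:2]@D).round(2),(F[:2]@N).round(2),F[2].round(2))
    if r: break
print(s["opening"],s["clock"])
f=grab("wrist","w3"); t=grab("side","s3")
cv2.imwrite("pics/in.png",np.hstack([cv2.resize(f["pixels"][90:290,200:450],(450,360)),cv2.resize(t["pixels"][140:225,210:293],(350,360),interpolation=cv2.INTER_CUBIC)])[:,:,::-1])
E
```

```text
(np.float64(-27.41), np.float64(-0.14), np.float64(73.67)) [-0.74629402  0.62475646  2.53402918]
-0.018 False (np.float64(-18.06), np.float64(-0.08), np.float64(73.82)) F along,lat,z -0.11 -1.12 -3.2
-0.012 False (np.float64(-12.18), np.float64(0.02), np.float64(73.86)) F along,lat,z -0.62 0.36 -2.57
-0.009 False (np.float64(-9.47), np.float64(-0.02), np.float64(73.81)) F along,lat,z -2.96 0.37 -1.72
-0.006 False (np.float64(-4.92), np.float64(0.05), np.float64(74.31)) F along,lat,z 1.81 0.67 -3.87
-0.003 False (np.float64(-1.79), np.float64(0.09), np.float64(74.53)) F along,lat,z 3.66 -0.28 -3.85
0 False (np.float64(-0.29), np.float64(-0.09), np.float64(73.79)) F along,lat,z 0.64 0.18 -3.31
0.0015 False (np.float64(0.84), np.float64(-0.03), np.float64(73.77)) F along,lat,z -2.4 -0.58 -1.65
0.011710236372038194 14.8667
```

View pics/in.png

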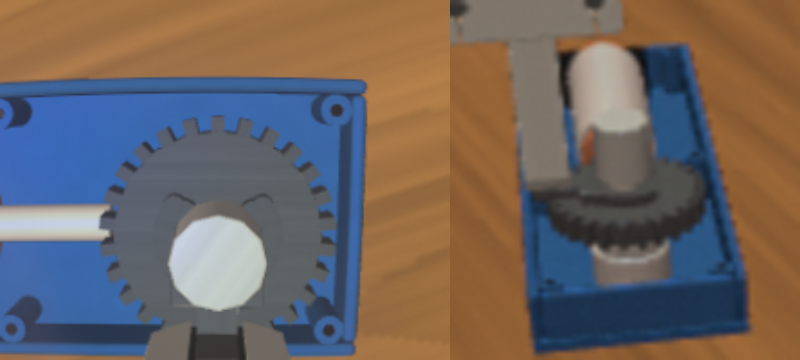

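The snap is visible in the force trace (-3, then +3.7 N) and the arm tips show past the shaft in the wrist view. I'll press gently to confirm the back stop, then release and withdraw.

```bash
python3 - <<'E'
from h import *
from workcell import arm,fingers
z=.0738
r=arm.servo_line([*(HOME+.005*D),z],max_speed=.01,max_force=6); s=arm.read_state(); print(r,rel(s["eef_pos"]),s["ft_force"]); 
p=np.array(s["eef_pos"])
arm.servo_line([*(HOME+.0012*D),z-.0003],max_speed=.01); s=arm.read_state(); print(rel(s["eef_pos"]),s["ft_force"])
fingers.set_gripper(.032); s=arm.read_state(); print(s["opening"],s["ft_force"])
p=s["eef_pos"]; arm.servo_line([p[0],p[1],.13],max_speed=.08)
b=HOME-.075*D; arm.move_to([*b,.17],down(TH)); f=grab("wrist","w4"); t=grab("side","s4"); s=arm.read_state(); print(s["clock"],s["ft_force"])
cv2.imwrite("pics/out.png",np.hstack([cv2.resize(f["pixels"][60:210,230:420],(450,360),interpolation=cv2.INTER_CUBIC),cv2.resize(t["pixels"][140:225,210:293],(350,360),interpolation=cv2.INTER_CUBIC)])[:,:,::-1])
T=f; P=np.array([[*wdepth(T,a,b)] for b in range(60,210) for a in range(250,390)]); w=P[:,:2]-np.array([.5113,.134]); L=np.c_[w@D,w@N]
def box(a0,a1,n0,n1,zl,zh):
    k=(L[:,0]>a0)&(L[:,0]<a1)&(L[:,1]>n0)&(L[:,1]<n1)&(P[:,2]>zl)&(P[:,2]<zh); return k.sum(),np.percentile(P[k,2],[10,50,90]).round(4) if k.any() else None
print("gear",box(-.02,.02,.02,.025,.03,.07),box(.016,.025,-.01,.01,.03,.07)); print("arm L/R",box(-.006,.006,.0135,.017,.04,.07),box(-.006,.006,-.017,-.0135,.04,.07)); print("back",box(-.026,-.015,-.005,.005,.04,.07)); print("tab",box(-.038,-.030,-.004,.004,.06,.09))
k=(P[:,2]>.066)&(P[:,2]<.08)&(L[:,0]<-.025); print("tab ctr",np.median(L[k],0) if k.any() else None)
E
```

```text
True (np.float64(0.8), np.float64(-0.06), np.float64(73.68)) [-1.17063999 -0.28798329  5.02670193]
(np.float64(0.91), np.float64(0.03), np.float64(73.7)) [-4.2308992   0.21954551  5.90420414]
0.03188570820949682 [ 0.4982747  -0.25318033 -0.5715243 ]
17.4667 [ 0.50030358  0.46982975 -0.97443869]
gear (np.int64(310), array([0.048 , 0.0488, 0.0498])) (np.int64(259), array([0.048, 0.049, 0.05 ]))
arm L/R (np.int64(79), array([0.0531, 0.0538, 0.0546])) (np.int64(76), array([0.0531, 0.054 , 0.0549]))
back (np.int64(209), array([0.0531, 0.054 , 0.0549]))
tab (np.int64(133), array([0.0731, 0.0738, 0.0749]))
tab ctr [-0.03343314  0.0003902 ]
```

View pics/out.png

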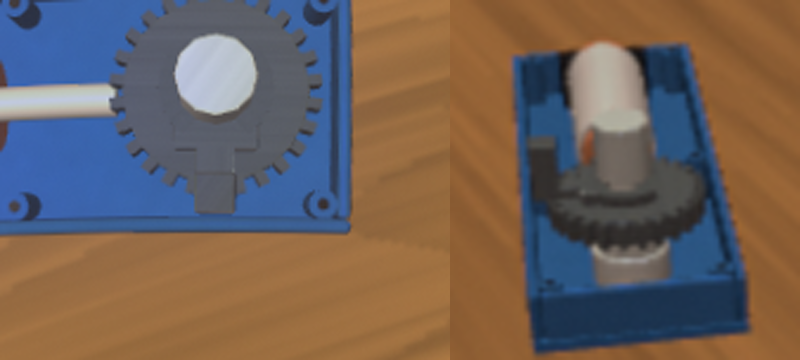

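The clip sits around the shaft. Its top is 5.0 mm above the gear on both arms and the back, so it lies flat, and the tab is 33.4 mm behind the axis (34 nominal). Handing in.

```bash
python3 -c "
from workcell import arm
arm.finish_job(); print(arm.read_state()['clock'])"
```

```text
the job is handed in; nothing more can be done
the job is handed in; nothing more can be done
```

The larger dark steel clip is snapped around the shaft in the groove, lying flat on the gear. I let go of it, backed the arm clear and handed the job in at about 17.5 s.

- **Gear face:** I felt it with about 5 N at z ≈ 49 mm, which agrees with the camera depth.
- **Push:** I slid the clip in along the gearbox's +x. At the stops between steps the force along the push read at most 4 N. I did not record it continuously, so the true peak is unknown. No step tripped its 13 N limit.
- **Final wrist view:** both arms and the back of the clip are 5 mm above the gear face. The tab is 33.4 mm from the shaft axis, against 34 mm nominal. The grip is released and the force on the tool is back near zero.
- **Disagreements:** before the grasp, the cameras differed by about 3 mm on the shaft's y. I settled it by measuring clip and shaft in a single wrist frame. The last nudge to confirm the stop tripped its 6 N limit, but part of that force was vertical. So "fully home" rests on the tab's distance from the axis and the pictures.
- **Other loose things:** I touched none of them, but I took no final picture of them.

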